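# Show the end of a stone bar to the focused microscope

## Robot

A 6-joint arm with a two-finger parallel gripper is mounted at the origin on the work surface. World frame = base frame: x ahead of the robot, y to its left, z up, the work surface at z = 0. Lengths are in m, angles in rad, forces in N, time in s.
With the tool pointing down it reaches from about 0.375 to 0.9 m from the base axis. Payload 3.1 kg.
Tool frame: the origin (TCP) lies between the finger pads; the fingertips stand 19 mm ahead of it and the grasp point (between the pads) is the TCP; z points along the fingers, y is the direction in which the jaws open and shut (so a half turn about z gives the same grasp; the last joint's range is limited). The gripper opens to 87 mm and grips with 3 to 60 N. Pads are 19 mm wide; open, the fingers measure 117 mm over their backs; the gripper's body (75 mm by 190 mm) begins 51 mm behind the grasp point.
Start: joints at [-1.343, 0.527, 1.433, -0, 1.181, -0.178], TCP at [0.247, -0.574, 0.242] pointing down, gripper open.
Joint ranges: [-3.08, 3.08], [-0.75, 2.2], [0.22, 2.44], [-1.43, 4.57], [0, 2.65], [-2.85, 2.85]. Speed limits (rad/s): [2.79, 2.79, 3.14, 3.14, 3.14, 3.14].

## Interface

Orientations are given as a unit quaternion [x, y, z, w].
In Python, from rig import robot gives the robot as it stands.
- The arm moves only by the tool apply_moves, never from a script. Its argument "series" is a list of rows, each a list of 7 numbers: the shift along the tool's x, y, z in cm, then the turn, a rotation vector about the tool's x, y, z in degrees, then the opening, from 0 (shut) to 1 (fully open). In form: [[dx, dy, dz, rx, ry, rz, grip], ...]. A call has 1 to 5 rows; each row is the pose to reach, as a shift and turn from the pose commanded when the call began, along the tool's axes at that moment; what a row does not reach only later rows make up. A row lasts 1/12 s, in which the tool goes at most 41.7 mm and 7.16 degrees, less where a joint would pass 70% of its speed; a pose out of reach is approached as far as the arm can. A call with a gripper value outside its range is refused whole. The fingers move at their own pace and stop on an object; "newtons" is the grip in N (left out, the last holds). Time passes only in rows, so rows that repeat a pose let the fingers close. It gives the time, the measured TCP pose, the force and the opening at its end, in the units of the state.
- robot.get_obs(): the state, without advancing time (a new reading comes with each control period).
- robot.camera(name): name is "scene" or "top" or "wrist"; returns the picture (480x640x3 uint8, red, green, blue); there is no depth.
- robot.camera_params(name): a dict with "mtx" (3x3 intrinsics, pixels), "origin" and "rotation" of the camera in the world. Camera axes: x right, y down, z forward; pixel columns grow to the right and rows downward; lengths in m; the calibration is good to about 2 mm. The wrist camera is an equidistant fisheye: a pixel r from the principal point sees the ray r / f radians off the axis. A picture is of the moment at which its call begins: read the wrist's pose just before it. camera_params takes no time and is no camera call; for the wrist camera it gives the pose at the moment of the call.
- robot.hand_in(): hands the job in, once; it reports no verdict.
The state is a dict: "time": time; "q": joint angles; "joint_velocities": joint speeds; "joint_torque": joint torques, N m; "position": TCP position; "tool_rot": TCP orientation; "ft_force": force on the tool from outside, world axes, zero at the start; "moment": the same for the moment, N m; "grip_width": finger opening in m.
Only numpy, scipy, OpenCV 4.12 (cv2) and the standard library are available. Lean on these libraries where they do the work, as an engineer would, in place of code of your own. Each camera call takes 0.05 s, during which the arm holds its last target. There are 200 camera calls.

## Task

First turn the knob on top of the sideways-looking microscope so that its pointer line stands at the long index mark (the one with the tab). Then lift the long stone bar off its wooden cradle and hold it steady and level in the air in front of the lens, its flat sawn end squarely facing the lens, centred on it and about 40 mm away. Finish while still holding it there; do not bump the microscope with the stone, and leave the other stones and the brush where they lie.

Things in the scene. Friction and masses are not known exactly. Their poses are not given: they have to be found in the camera images.
- scope: Microscope fixed to the table, left of the middle, looking along its -x axis, roughly to the robot's right; z up. Origin on the table under it. Black base 120 mm wide, 18 high, x = -85 to +115 mm; white housing 80 wide, 100 to 160 mm high, x = -60 to +90; 52 mm wide lens barrel ahead of it to x = -90; tilted screen at the back, 185 mm high, nearest edge 85 mm behind the knob's axis.
- lens (a point): Centre of the lens's front glass, 130 mm above the table and 90 mm ahead of the scope's origin; axes as the scope's, so it looks along -x.
- focus_grip (a point): Grip point of the focus knob, on its upright axis, 197 mm above the table. Black bar grip 42 mm long, 14 wide, top at 206 mm, on a disc 44 mm across (top at 174 mm) in a round metal dial 72 mm across on the housing. Axes turn with the knob: the bar lies along x, the white pointer line is on the -x half of its top.
- focus (a joint): Knob angle, rad. 0: pointer line at the long index mark with the black tab, on the dial's side nearest the lens. Positive is clockwise seen from above (its yaw falls as the angle grows). Starts between -1.3 and -0.5, so turn it clockwise; range -1.7 to 1.7, light friction (0.03 N m), stays where it is left.
- cradle: Cradle fixed to the table, origin under its centre: grey plate 140 x 80 x 4 mm with two wooden crossbars 16 mm thick and 76 mm long (along its y), 47 mm either side of the centre along x, tops 30 mm above the table. The stone bar lies across them.
- slab_mid (a point): Centre (half-way up, at its centre of mass) of the tan stone bar on the cradle, 42 mm above the table at the start. Bar 140 mm long (x), 50 wide (y), 24 thick (z up), 0.27 to 0.45 kg. Flat sawn end with faint layers at x = +65 mm, at first pointing roughly to the robot's left; narrower broken end at x = -75. Flat sides; grip it across the width between the crossbars.
- slab_end (a point): Centre of the bar's flat sawn end face, 65 mm from slab_mid along the bar's +x axis; axes as the bar's.
- plaque_mid (a point): Bystander: middle of a loose flat stone plaque 100 x 80 x 18 mm with a fossil, lying on the table.
- chip_mid (a point): Bystander: middle of a loose small stone 55 x 45 x 22 mm lying on the table.
- brush_grip (a point): Bystander: handle of a loose brush 160 mm long lying on the table.

How it is judged:
On the way, in this order (a step that is already met when the one before it is completed fails the run):
1. the knob's pointer stands at the index mark, the stone bar still lying in its cradle (value of joint focus between -0.13 and 0.13 rad and distance of slab_mid from where it was at the start of the episode below 0.02 m), for 0.3 s.
2. the stone bar is lifted clear of its cradle, level, held by the fingers (angle between slab's own z axis and vertical below 0.12 rad and height (world z) of slab_mid above 0.08 m and contact force between slab and cradle below 0.1 N and contact force between the fingers and slab above 2 N), for 0.2 s.
At the end, for the whole second after the job is handed in: Held still by the fingers (under 20 mm/s), touching neither cradle nor microscope: bar level within 0.12 rad, sawn end facing the lens within 0.2 rad, its middle 40 +/- 15 mm ahead of the lens, within 15 mm of the axis sideways and in height; knob within 0.13 rad of the mark (value of joint focus between -0.13 and 0.13 rad and angle between slab's own z axis and vertical below 0.12 rad and x of slab_end in the frame of lens between -0.055 and -0.025 m and y of slab_end in the frame of lens between -0.015 and 0.015 m and z of slab_end in the frame of lens between -0.015 and 0.015 m and angle between the x axis of slab_end and the x axis of lens, either way round below 0.2 rad and x of slab_mid in the frame of lens below -0.08 m and linear speed of slab below 0.02 m/s and angular speed of slab below 0.15 rad/s and contact force between the fingers and slab above 2 N and contact force between slab and cradle below 0.1 N and contact force between slab and scope below 0.1 N); the arm keeps its last pose, push and grip.
It fails at once if the stone bar bumps the microscope (contact force between slab and scope above 1 N).
It fails at once if the flat square stone plaque is pushed from its place (distance of plaque_mid from where it was at the start of the episode above 0.025 m).
It fails at once if the small stone is pushed from its place (distance of chip_mid from where it was at the start of the episode above 0.025 m).
It fails at once if the brush is pushed from its place (distance of brush_grip from where it was at the start of the episode above 0.025 m).
It also fails if it takes over 51 s, if anything falls off the work surface, if the arm or the gripper's body presses on something with over 40 N, if the wrist force passes 120 N, or if a joint passes its speed limit or range.

## Working session

There is one attempt and no reset: what is moved stays moved. The work goes in short steps, Python scripts to look and compute and a tool call to move; the robot and the scene stay as the last step left them, time stands still between calls to the robot, and variables do not carry over. Pictures are saved under pics/ and viewed, about 8 in all and at most 12, crops included, and the job is handed in when it is done.

Besides the shell and the picture viewer there is one more tool, called after "Request:" as a command line: name --pt "numbers of a row" for each row, then --argument value for the rest. apply_moves: Moves the arm, as the interface text tells. Its arguments: {"type":"object","properties":{"series":{"type":"array"},"newtons":{"type":"number"}},"required":["series"]}

```bash
ls; mkdir -p pics; python3 - <<'E'
from rig import robot
import cv2,json
for n in ["top","scene"]:
    im=robot.camera(n); cv2.imwrite(f"pics/{n}0.png",im[:,:,::-1]); p=robot.camera_params(n); print(n,p)
print(robot.get_obs())
E
```

```text
pics
top {'mtx': array([[584.16199606,   0.        , 317.54627121],
       [  0.        , 584.16199606, 235.68781439],
       [  0.        ,   0.        ,   1.        ]]), 'origin': array([0.46456076, 0.00346787, 1.32669297]), 'rotation': array([-0.70029587,  0.71257993, -0.03576041,  0.02316725])}
scene {'mtx': array([[555.32102424,   0.        , 314.11791777],
       [  0.        , 555.32102424, 241.94634795],
       [  0.        ,   0.        ,   1.        ]]), 'origin': array([ 1.33985507, -0.08444016,  0.74421315]), 'rotation': array([ 0.66887798,  0.59931194, -0.28943318, -0.33114329])}
{'time': 0.1, 'q': array([-1.34252218e+00,  5.28397556e-01,  1.43375125e+00,  4.13595737e-06,
        1.18144025e+00, -1.78509396e-01]), 'joint_velocities': array([-0.001316  , -0.00080187, -0.00168513,  0.00146041, -0.00041529,
       -0.00056448]), 'joint_torque': array([-4.32867155e-04, -4.40985096e+01, -1.77150607e+01,  6.34253025e-02,
        5.33577183e-02, -4.60626370e-05]), 'position': array([ 0.24716538, -0.57337279,  0.2406618 ]), 'tool_rot': array([ 9.79386772e-01,  2.01991471e-01, -2.29231730e-05, -9.97937459e-04]), 'ft_force': array([ 0.53047879, -0.16426223, -0.13149189]), 'moment': array([ 0.05757049,  0.04108954, -0.01174861]), 'grip_width': 0.08702256502935836}
```

View pics/top0.png

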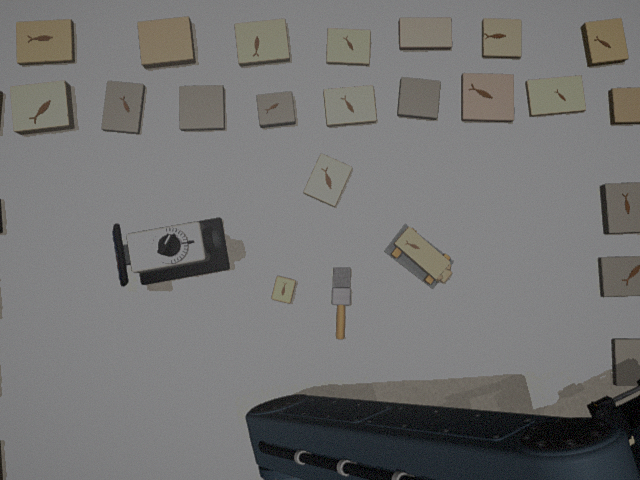

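View pics/scene0.png

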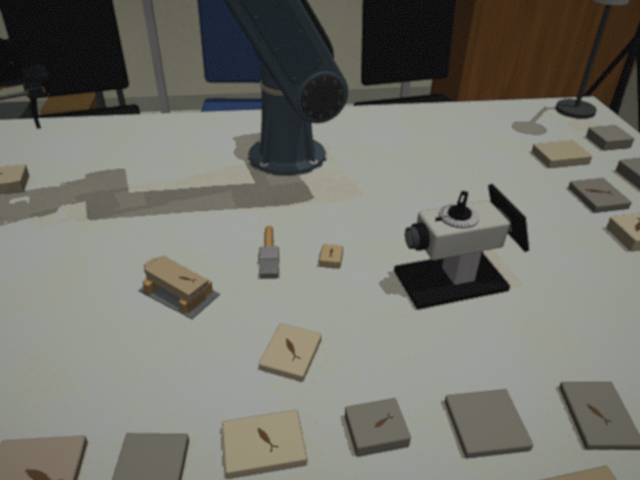

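Top view: the scope's knob is near (168,245), with the lens to the image right. The bar runs from about (400,235) to (450,270), the brush is at (341,300), the chip at (284,289) and the plaque at (328,180). I'll zoom in on the knob and the bar.

```bash
cat > h.py <<'E'
import numpy as np, cv2
from scipy.spatial.transform import Rotation as R
from rig import robot
def ray(n,uv,p=None):
    p=p or robot.camera_params(n); K=p['mtx']; rot=np.array(p['rotation'])
    M=rot if rot.shape==(3,3) else R.from_quat(rot).as_matrix()
    a=(np.array(uv,float)-[K[0,2],K[1,2]])/K[0,0]
    if n=='wrist':
        r=np.hypot(*a); d=np.array([*(a/r*np.sin(r) if r>0 else a),np.cos(r)])
    else: d=np.array([*a,1.])
    return np.array(p['origin']),M@d
def onplane(n,uv,z,p=None):
    o,d=ray(n,uv,p); return o+d*(z-o[2])/d[2]
def proj(n,X,p=None):
    p=p or robot.camera_params(n); K=p['mtx']; rot=np.array(p['rotation'])
    M=rot if rot.shape==(3,3) else R.from_quat(rot).as_matrix()
    c=M.T@(np.array(X)-p['origin'])
    if n=='wrist':
        th=np.arctan2(np.hypot(c[0],c[1]),c[2]); a=c[:2]/np.hypot(c[0],c[1])*th
    else: a=c[:2]/c[2]
    return a*K[0,0]+[K[0,2],K[1,2]]
E
python3 - <<'E'
from h import *
im=cv2.imread('pics/top0.png')
a=cv2.resize(im[205:295,105:255],(800,480),interpolation=cv2.INTER_CUBIC)[:,:]
a=cv2.resize(im[205:295,108:243],None,fx=4,fy=4,interpolation=cv2.INTER_CUBIC)
b=cv2.resize(im[215:295,375:465],None,fx=2.8,fy=2.8,interpolation=cv2.INTER_CUBIC)
k=cv2.resize(im[220:270,145:195],None,fx=5,fy=5,interpolation=cv2.INTER_CUBIC)
c=np.zeros((600,800,3),np.uint8); c[:a.shape[0],:a.shape[1]]=a; c[:k.shape[0],545:545+k.shape[1]]=k; c[364:364+b.shape[0],:b.shape[1]]=b
c=np.clip(c.astype(float)*1.5,0,255).astype(np.uint8)
s=cv2.imread('pics/scene0.png')[180:300,390:530]; s=cv2.resize(s,None,fx=1.9,fy=1.9); c[364:364+s.shape[0],300:300+s.shape[1]]=s
cv2.imwrite('pics/z1.png',c)
for n,uv,z in [('knob',(168,245),.2),('slabmid',(423,253),.054),('brush',(341,300),.01),('chip',(284,289),.02),('plaq',(328,180),.018)]: print(n,onplane('top',uv,z).round(3))
E
```

```text
knob [0.545 0.271 0.2  ]
slabmid [ 0.529 -0.25   0.054]
brush [ 0.429 -0.071  0.01 ]
chip [0.456 0.056 0.02 ]
plaq [ 0.7   -0.047  0.018]
```

View pics/z1.png

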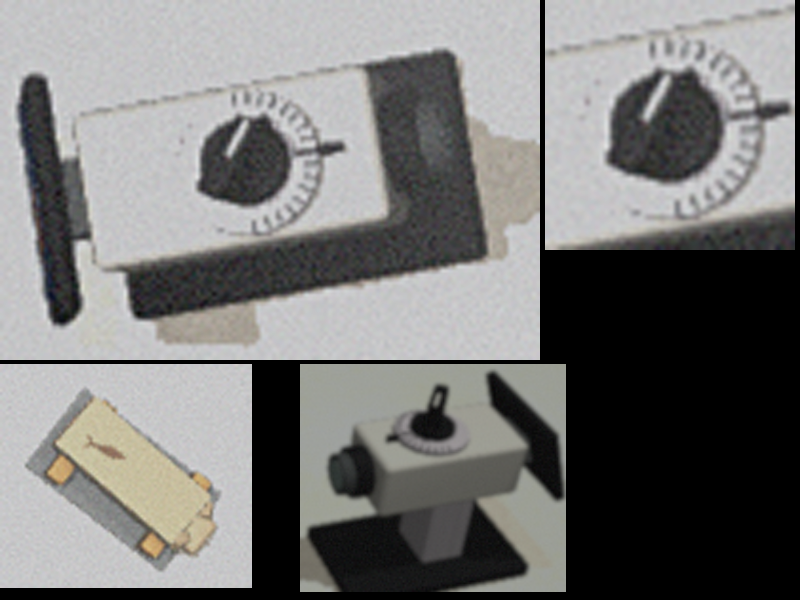

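The pointer line points up and right, about 62° above image right. The tab sits about 9° above image right, so the knob needs roughly 53° clockwise. The bar's +x yaw is about 49°. Next I'll work out the camera offset and the moves to a viewpoint over the bar.

```bash
cat >> h.py <<'E'
def to(target,yaw,o=None):
    "tool-frame shift (cm) and turn (deg) from present TCP to target with tool down at yaw (deg)"
    o=o or robot.get_obs(); T=R.from_quat(o['tool_rot'])
    d=T.inv().apply(np.array(target)-o['position'])*100
    G=R.from_euler('z',yaw,degrees=True)*R.from_euler('x',180,degrees=True)
    r=(T.inv()*G).as_rotvec(degrees=True)
    print('move',d.round(2),r.round(2),'yaw now',np.degrees(np.arctan2(*T.as_matrix()[[1,0],0])).round(2))
    return d,r
E
python3 - <<'E'
from h import *
p=robot.camera_params('wrist'); o=robot.get_obs(); T=R.from_quat(o['tool_rot'])
print(p['mtx'][0], T.inv().apply(p['origin']-o['position']).round(3), (T.inv()*R.from_quat(p['rotation'])).as_matrix().round(2))
to((.50,-.25,.32),49,o)
E
```

```text
[371.64829954   0.         319.58488935] [ 0.073  0.    -0.143] [[ 0.   -0.96 -0.26]
 [ 1.    0.    0.  ]
 [ 0.   -0.26  0.96]]
move [ 36.02 -19.71  -7.88] [ -0.11  -0.05 -25.69] yaw now 23.31
```

Request:
apply_moves --pt "3.6 -1.9 -0.8 0 0 -2.6 1" --pt "7.2 -3.9 -1.6 0 0 -5.2 1" --pt "10.8 -5.9 -2.4 0 0 -7.8 1" --pt "14.4 -7.9 -3.2 0 0 -10.4 1" --pt "18 -9.8 -4 0 0 -13 1"

```text
time: 0.52
position: [0.3739, -0.4113, 0.2812]
tool_rot: [0.95, 0.312, -0.0, -0.001]
ft_force: [1.1, -0.5, -0.0]
grip_width: 0.0869
```

```bash
python3 -c "
from h import *
to((.50,-.25,.32),49)"
```

```text
move [19.72 -5.51 -3.86] [ -0.08  -0.02 -12.61] yaw now 36.39
```

Request:
apply_moves --pt "4 -1.1 -0.8 0 0 -2.6 1" --pt "8 -2.2 -1.6 0 0 -5.2 1" --pt "12 -3.3 -2.4 0 0 -7.8 1" --pt "16 -4.4 -3.2 0 0 -10.4 1" --pt "18.2 -5.2 -3.6 0 0 -12.6 1"

```text
time: 0.93
position: [0.4913, -0.2604, 0.3181]
tool_rot: [0.909, 0.416, 0.001, -0.0]
ft_force: [-0.2, -0.6, -0.3]
grip_width: 0.0869
```

Request:
apply_moves --pt "0 0 0 0 0 0 1" --pt "0 0 0 0 0 0 1"

```text
time: 1.1
position: [0.4898, -0.2622, 0.3174]
tool_rot: [0.91, 0.415, -0.0, 0.0]
ft_force: [-0.7, 0.2, 0.2]
grip_width: 0.087
```

```bash
python3 - <<'E'
from h import *
import pickle
p=robot.camera_params('wrist'); o=robot.get_obs(); im=robot.camera('wrist')[:,:,::-1]; cv2.imwrite('pics/w1.png',im)
pickle.dump((p,o),open('w1.pkl','wb')); print(o['position'],o['joint_velocities'].round(3))
t=robot.camera('top')[:,:,::-1]; cv2.imwrite('pics/top1.png',t)
E
```

```text
[ 0.48979014 -0.26223909  0.31735105] [-0.05   0.009  0.008 -0.014 -0.002 -0.002]
```

View pics/w1.png

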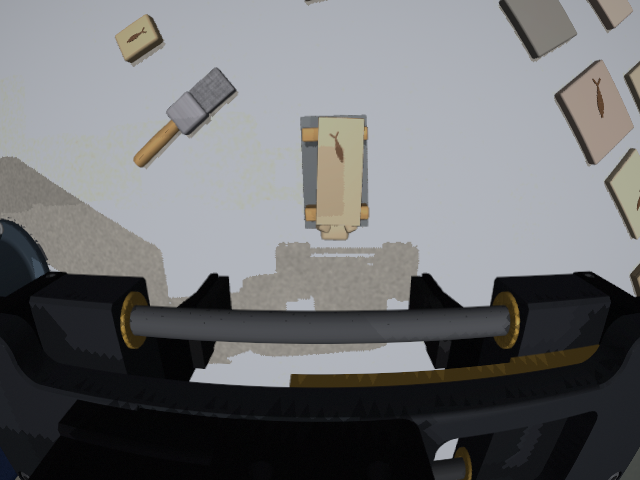

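The wrist view shows the bar's sawn end at the top, between (320,117) and (363,118), and its broken end near (336,237). The brush is up and left at (185,115). I'll measure the bar by casting the edge pixels of its mask onto the z=54 mm plane.

```bash
python3 - <<'E'
from h import *
import pickle
p,o=pickle.load(open('w1.pkl','rb')); im=cv2.imread('pics/w1.png')
hsv=cv2.cvtColor(im,cv2.COLOR_BGR2HSV)
for uv in [(340,130),(345,200),(335,232),(308,133),(309,180),(365,215),(330,160)]: print(uv,hsv[uv[1],uv[0]])
pts={k:onplane('wrist',uv,.054,p)[:2] for k,uv in dict(a=(320,117),b=(363,118),c=(318,224),d=(360,226)).items()}
for k,v in pts.items(): print(k,v.round(4))
e=(pts['a']+pts['b'])/2
print('end',e,'width',np.linalg.norm(pts['a']-pts['b']))
for s,t in ('ca','db'): v=pts[t]-pts[s]; print(np.degrees(np.arctan2(v[1],v[0])),np.linalg.norm(v))
n=pts['a']-pts['b']; print('end normal yaw',np.degrees(np.arctan2(n[1],n[0]))-90)
# plate corners
m=((hsv[:,:,1]<40)&(hsv[:,:,2]<150)).astype(np.uint8)
print(hsv[120:230:20,303:312:4].tolist())
# top cam
for uv in [(400,228),(450,262)]: print(onplane('top',uv,.054).round(4))
E
```

```text
(340, 130) [ 28  45 176]
(345, 200) [ 23  54 178]
(335, 232) [ 20  62 178]
(308, 133) [ 18 118 177]
(309, 180) [101  18 111]
(365, 215) [ 17 124 169]
(330, 160) [ 18  64 175]
a [ 0.5547 -0.1891]
b [ 0.5895 -0.2199]
c [ 0.4753 -0.2773]
d [ 0.5096 -0.31  ]
end [ 0.57209887 -0.20447532] width 0.046496095931662436
48.03027649895317 0.11870273329089606
48.46401016717287 0.12043624607174468
end normal yaw 48.486041837166624
[[[103, 19, 123], [105, 17, 123], [101, 18, 113]], [[17, 117, 152], [17, 124, 152], [17, 124, 146]], [[103, 16, 111], [103, 16, 111], [103, 16, 111]], [[103, 16, 111], [103, 16, 110], [103, 16, 110]], [[68, 6, 175], [99, 17, 108], [99, 17, 108]], [[109, 15, 186], [17, 121, 145], [17, 110, 130]]]
[ 0.5846 -0.2014  0.054 ]
[ 0.5081 -0.3088  0.054 ]
```

```bash
python3 -c "
from h import *
to((.545,.271,.32),152)"
```

```text
move [ 44.   -30.95  -0.31] [-8.0000e-02 -2.0000e-02 -1.0312e+02] yaw now 48.88
```

Request:
apply_moves --pt "2.9 -2.1 0 0 0 -6.8 1" --pt "5.9 -4.1 0 0 0 -13.6 1" --pt "8.8 -6.2 0 0 0 -20.4 1" --pt "11.7 -8.2 0 0 0 -27.2 1" --pt "14.7 -10.3 0 0 0 -34 1"

```text
time: 1.62
position: [0.5077, -0.0856, 0.3169]
tool_rot: [0.749, 0.663, -0.0, -0.0]
ft_force: [1.8, 0.3, -0.0]
grip_width: 0.087
```

Request:
apply_moves --pt "3.6 0 0 0 0 -6.8 1" --pt "7.2 0 0 0 0 -13.6 1" --pt "10.8 0 0 0 0 -20.4 1" --pt "14.4 0 0 0 0 -27.2 1" --pt "18 0 0 0 0 -34 1"

```text
time: 2.03
position: [0.5305, 0.0933, 0.3169]
tool_rot: [0.522, 0.853, -0.0, -0.0]
ft_force: [0.5, 0.1, 0.5]
grip_width: 0.087
```

```bash
python3 -c "
from h import *
to((.545,.271,.32),152)"
```

```text
move [15.17  9.37 -0.32] [-6.000e-02 -2.000e-02 -3.495e+01] yaw now 117.05
```

Request:
apply_moves --pt "3 1.9 0 0 0 -6.8 1" --pt "6 3.7 0 0 0 -13.6 1" --pt "9 5.6 0 0 0 -20.4 1" --pt "12 7.5 0 0 0 -27.2 1" --pt "15 9.3 0 0 0 -34 1"

```text
time: 2.45
position: [0.5463, 0.2691, 0.3167]
tool_rot: [0.25, 0.968, -0.0, -0.0]
ft_force: [1.3, -0.1, 0.2]
grip_width: 0.0868
```

Request:
apply_moves --pt "0 0 0 0 0 0 1" --pt "0 0 0 0 0 0 1"

```text
time: 2.62
position: [0.5458, 0.2692, 0.3164]
tool_rot: [0.251, 0.968, -0.001, -0.0]
ft_force: [-0.1, 0.0, -0.5]
grip_width: 0.087
```

```bash
python3 - <<'E'
from h import *
import pickle
p=robot.camera_params('wrist'); o=robot.get_obs(); im=robot.camera('wrist')[:,:,::-1]; cv2.imwrite('pics/w2.png',im)
pickle.dump((p,o),open('w2.pkl','wb')); print(o['position'],o['joint_velocities'].round(3))
E
```

```text
[0.54583103 0.26915326 0.3164295 ] [-0.041 -0.017  0.027 -0.014  0.004  0.006]
```

View pics/w2.png

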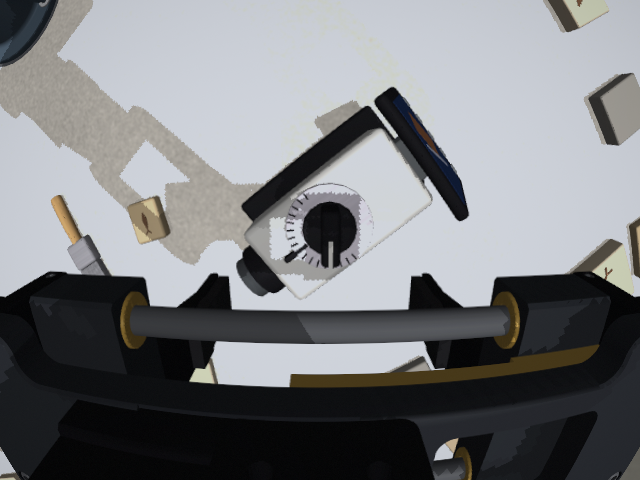

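The wrist view shows the knob disc around (329,229), the pointer line running down to (331,265), and the tab at about (288,260). The housing corners are (246,233), (380,127), (431,200) and (302,298), and the lens barrel is at (260,275). A zoom will give precise pixels.

```bash
python3 - <<'E'
from h import *
import pickle
p,o=pickle.load(open('w2.pkl','rb')); im=cv2.imread('pics/w2.png')
c=cv2.resize(im[115:310,230:440],None,fx=3,fy=3,interpolation=cv2.INTER_CUBIC)
c=np.clip(255*(c/255.)**.6,0,255).astype(np.uint8); print(c.shape); cv2.imwrite('pics/z2.png',c)
C=[onplane('wrist',uv,.16,p)[:2] for uv in [(246,233),(380,127),(431,200),(302,298)]]
for i in range(4):
    v=C[(i+1)%4]-C[i]; print(C[i].round(4),np.linalg.norm(v).round(4),np.degrees(np.arctan2(v[1],v[0])).round(2))
g=onplane('wrist',(331,240),.206,p)-onplane('wrist',(331,265),.206,p); print('knob yaw',np.degrees(np.arctan2(g[1],g[0])))
E
```

```text
(585, 630, 3)
[0.5204 0.2127] 0.1411 99.39
[0.4974 0.3519] 0.0744 8.33
[0.571  0.3627] 0.1402 -80.21
[0.5948 0.2246] 0.0753 -170.92
knob yaw 151.41719740657095
```

View pics/z2.png

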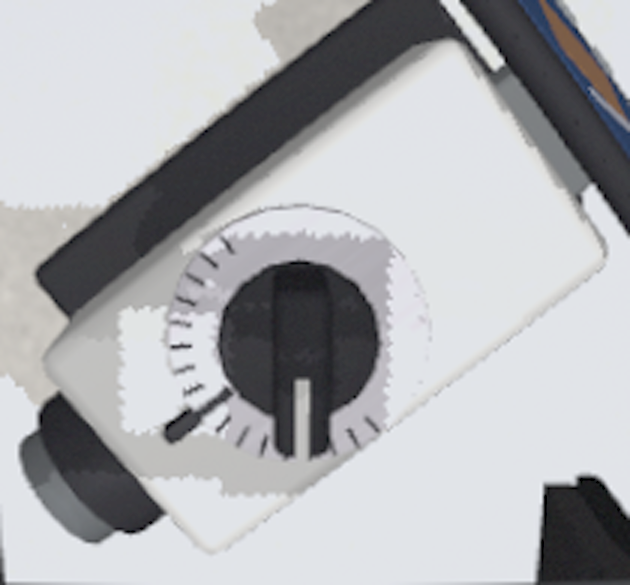

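The zoom shows the disc centre at crop (299,340), the bar from (302,262) to (302,458), and the tab from (165,435) to (230,393). The lens barrel's front rim is around (60,490).

```bash
python3 - <<'E'
from h import *
import pickle
p,o=pickle.load(open('w2.pkl','rb'))
f=lambda u,v,z: onplane('wrist',(230+u/3,115+v/3),z,p)[:2]
print('disc',f(299,340,.174),'diam',np.linalg.norm(f(219,340,.174)-f(379,340,.174)))
a,b=f(302,264,.206),f(302,459,.206); print('bar mid',(a+b)/2,np.linalg.norm(a-b),'w',np.linalg.norm(f(274,400,.206)-f(330,400,.206)))
c=f(298,338,.17); print('dial?',f(299,333,.163))
ax=f(299,340,.174)
for z,t in((.165,(165,435)),(.165,(230,393))): v=ax-f(*t,z); print('tab yaw(+x)',np.degrees(np.arctan2(v[1],v[0])),np.linalg.norm(v))
y=99.2; ex=np.array([np.cos(np.radians(y)),np.sin(np.radians(y))]); ey=np.array([-ex[1],ex[0]])
C=np.array([.5459,.288]); k=ax-C; print('knob in scope from housing centre',k@ex+.015,k@ey)
L=C-.105*ex; print('lens',L)
for s in (-.026,0,.026):
  for z in (.13,.156): print(s,z,((proj('wrist',[*(L+s*ey),z],p)-[230,115])*3).round(0))
  print('front of housing bottom', ((proj('wrist',[*(L+.03*ex+s*ey),.13],p)-[230,115])*3).round(0))
B=C-.1*ex
for s in (-.06,.06): print('base corner',((proj('wrist',[*(C-.1*ex+s*ey),.018],p)-[230,115])*3).round(0))
E
```

```text
disc [0.54806815 0.27747442] diam 0.04228665483555263
bar mid [0.54624985 0.27836719] 0.04761396704204362 w 0.01331897040815364
dial? [0.54882269 0.27738201]
tab yaw(+x) 99.4680177962389 0.04728968266039229
tab yaw(+x) 103.60352186497813 0.0253925291404827
knob in scope from housing centre 0.004263170107769554 -0.000457412196006315
lens [0.56268752 0.18435069]
-0.026 0.13 [114. 543.]
-0.026 0.156 [103. 578.]
front of housing bottom [185. 491.]
0 0.13 [ 62. 484.]
0 0.156 [ 47. 515.]
front of housing bottom [132. 430.]
0.026 0.13 [  9. 423.]
0.026 0.156 [-11. 450.]
front of housing bottom [ 79. 367.]
base corner [210. 487.]
base corner [ 25. 269.]
```

The checks agree: disc 42 mm across, lens predicted at crop (62,484) and seen near (60,490), scope yaw 99.3°. The knob axis is at about (0.547,0.278) with yaw 151.4°, so the joint starts near -0.91 rad. Next is the approach.

```bash
python3 -c "
from h import *
to((.547,.278,.199),151.4)"
```

```text
move [ 0.37  0.96 11.75] [-0.12 -0.04 -0.61] yaw now 150.79
```

Request:
apply_moves --pt "0.4 1 0 0 0 -0.6 0.6" --pt "0.4 1 2.5 0 0 -0.6 0.6" --pt "0.4 1 5.5 0 0 -0.6 0.6" --pt "0.4 1 7.5 0 0 -0.6 0.6" --pt "0.4 1 7.5 0 0 -0.6 0.6"

```text
time: 3.08
position: [0.5444, 0.2776, 0.2378]
tool_rot: [0.248, 0.969, -0.003, -0.004]
ft_force: [-0.4, -0.1, -0.7]
grip_width: 0.0616
```

```bash
python3 - <<'E'
from h import *
to((.547,.278,.199),151.4); o=robot.get_obs(); p=robot.camera_params('wrist'); im=robot.camera('wrist')[:,:,::-1]
c=im[180:400,180:470]; cv2.imwrite('pics/w3.png',cv2.resize(c,None,fx=2,fy=2,interpolation=cv2.INTER_CUBIC))
for X in ([*o['position'][:2],.206],[.547,.278,.206]): print(((proj('wrist',X,p)-[180,180])*2).round(0))
import pickle; pickle.dump((p,o),open('w3.pkl','wb'))
E
```

```text
move [-0.24  0.18  3.88] [-0.42 -0.41 -0.07] yaw now 151.33
[278. 208.]
[284. 216.]
```

View pics/w3.png

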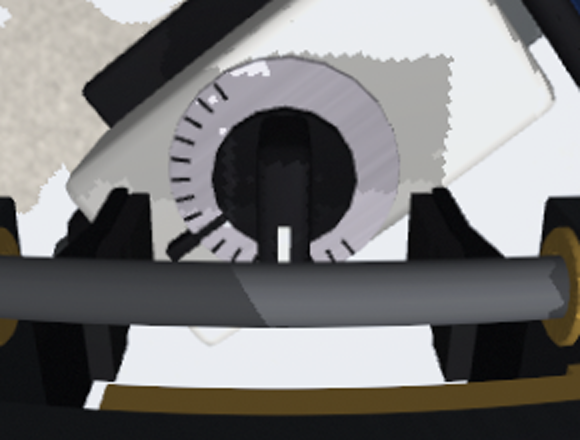

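The fingers straddle the bar grip, which is seen at column 284 as predicted. I'll descend, then close lightly.

Request:
apply_moves --pt "-0.2 0.2 1.5 0 0 0 0.6" --pt "-0.2 0.2 3 0 0 0 0.6" --pt "-0.2 0.2 3.8 0 0 0 0.6" --pt "-0.2 0.2 3.8 0 0 0 0.6" --pt "-0.2 0.2 3.8 0 0 0 0.6"

```text
time: 3.55
position: [0.5503, 0.2806, 0.2054]
tool_rot: [0.246, 0.969, 0.0, 0.0]
ft_force: [0.3, -0.9, -0.1]
grip_width: 0.0521
```

Request:
apply_moves --pt "0 0 0 0 0 0 0.1" --pt "0 0 0 0 0 0 0.1" --pt "0 0 0 0 0 0 0.1" --pt "0 0 0 0 0 0 0.1" --pt "0 0 0 0 0 0 0.1" --newtons 10

```text
time: 3.97
position: [0.5498, 0.281, 0.2049]
tool_rot: [0.246, 0.969, 0.0, 0.0]
ft_force: [-0.4, 0.1, 0.6]
grip_width: 0.0271
```

```bash
python3 -c "
from h import *
o=robot.get_obs();print(o['position'],o['grip_width'],o['ft_force'],o['moment']); to(o['position'],99.4)"
```

```text
[0.54978023 0.28096625 0.2048677 ] 0.02709931551247053 [-0.40415606  0.14324614  0.5947094 ] [ 0.01715808 -0.11293973  0.03541641]
move [0. 0. 0.] [4.000e-02 1.000e-02 5.211e+01] yaw now 151.51
```

```bash
python3 -c "
from h import *
to((.547,.278,.199),151.4)"
```

```text
move [ 0.1  -0.39  0.59] [0.03 0.03 0.11] yaw now 151.51
```

Request:
apply_moves --pt "0.1 -0.4 0 0 0 0 0.31" --pt "0.1 -0.4 0.6 0 0 0 0.31" --pt "0.1 -0.4 0.6 0 0 0 0.31" --pt "0.1 -0.4 0.6 0 0 0 0.1" --pt "0.1 -0.4 0.6 0 0 0 0.1" --newtons 10

```text
time: 4.38
position: [0.5468, 0.2778, 0.1981]
tool_rot: [0.246, 0.969, -0.0, -0.0]
ft_force: [0.0, -0.5, 0.6]
grip_width: 0.0197
```

Request:
apply_moves --pt "0 0 0 0 0 0 0.1" --pt "0 0 0 0 0 0 0.1" --pt "0 0 0 0 0 0 0.1" --pt "0 0 0 0 0 0 0.1" --newtons 10

```text
time: 4.72
position: [0.5467, 0.2773, 0.1984]
tool_rot: [0.246, 0.969, -0.001, -0.0]
ft_force: [0.3, -2.3, 0.4]
grip_width: 0.0137
```

```bash
python3 -c "
from h import *
o=robot.get_obs();print(o['position'],o['grip_width'],o['ft_force'],o['moment']); to(o['position'],99.4)"
```

```text
[0.54666737 0.27734567 0.19835942] 0.013714658302264449 [ 0.34169437 -2.26026905  0.41999651] [-0.37204412 -0.00459045 -0.00117553]
move [0. 0. 0.] [-6.000e-02  3.000e-02  5.212e+01] yaw now 151.52
```

Gripped, opening 13.7 mm. I'll turn it clockwise by 52°.

Request:
apply_moves --pt "0 0 0 0 0 6 0.1" --pt "0 0 0 0 0 12 0.1" --pt "0 0 0 0 0 18 0.1" --pt "0 0 0 0 0 24 0.1" --pt "0 0 0 0 0 30 0.1"

```text
time: 5.13
position: [0.5471, 0.2778, 0.1983]
tool_rot: [0.491, 0.871, 0.0, 0.0]
ft_force: [0.2, -1.4, -1.2]
grip_width: 0.0143
```

Request:
apply_moves --pt "0 0 0 0 0 6 0.1" --pt "0 0 0 0 0 12 0.1" --pt "0 0 0 0 0 18 0.1" --pt "0 0 0 0 0 22 0.1" --pt "0 0 0 0 0 22 0.1"

```text
time: 5.55
position: [0.5476, 0.278, 0.1984]
tool_rot: [0.647, 0.763, 0.001, 0.0]
ft_force: [1.3, -0.1, -1.9]
grip_width: 0.0139
```

Request:
apply_moves --pt "0 0 0 0 0 0 0.1" --pt "0 0 0 0 0 0 0.1" --pt "0 0 0 0 0 0 0.1"

```text
time: 5.8
position: [0.5476, 0.278, 0.1984]
tool_rot: [0.646, 0.764, 0.001, 0.0]
ft_force: [3.0, 0.3, -3.6]
grip_width: 0.0138
```

```bash
python3 - <<'E'
from h import *
o=robot.get_obs();print(o['position'],o['grip_width'],o['ft_force'],o['moment']); to(o['position'],99.4)
p=robot.camera_params('wrist'); im=robot.camera('wrist')[:,:,::-1]
c=im[180:400,180:470]; cv2.imwrite('pics/w4.png',cv2.resize(c,None,fx=2,fy=2,interpolation=cv2.INTER_CUBIC))
E
```

```text
[0.54760192 0.27800012 0.19837575] 0.01376734331710613 [ 2.99549665  0.26287164 -3.59014054] [ 3.06635927e-05 -5.89321480e-01 -1.42050949e-02]
move [0. 0. 0.] [ 0.1  -0.02  0.16] yaw now 99.56
```

Request:
apply_moves --pt "0 0 0 0 0 0 0.6" --pt "0 0 0 0 0 0 0.6" --pt "0 0 0 0 0 0 0.6" --pt "0 0 0 0 0 0 0.6" --pt "0 0 0 0 0 0 0.6"

```text
time: 6.27
position: [0.5466, 0.2779, 0.1986]
tool_rot: [0.646, 0.763, -0.0, -0.0]
ft_force: [-0.4, 0.7, 0.5]
grip_width: 0.0391
```

Request:
apply_moves --pt "0 0 -1.5 0 0 0 0.6" --pt "0 0 -4.5 0 0 0 0.6" --pt "0 0 -8 0 0 0 1" --pt "0 0 -11.5 0 0 0 1" --pt "0 0 -12 0 0 0 1"

```text
time: 6.68
position: [0.5499, 0.279, 0.3257]
tool_rot: [0.646, 0.763, 0.005, 0.003]
ft_force: [0.1, 0.9, 0.1]
grip_width: 0.0647
```

Request:
apply_moves --pt "0 0 0 0 0 0 1" --pt "0 0 0 0 0 0 1"

```text
time: 6.85
position: [0.5463, 0.2777, 0.3183]
tool_rot: [0.646, 0.763, -0.0, -0.0]
ft_force: [-0.3, -0.4, -0.6]
grip_width: 0.0772
```

```bash
python3 - <<'E'
from h import *
import pickle
p=robot.camera_params('wrist'); o=robot.get_obs(); im=robot.camera('wrist')[:,:,::-1]; cv2.imwrite('pics/w5.png',im)
pickle.dump((p,o),open('w5.pkl','wb')); print(o['position'],o['grip_width'])
c=cv2.resize(im[110:320,220:420],None,fx=2.8,fy=2.8,interpolation=cv2.INTER_CUBIC)
c=np.clip(255*(c/255.)**.6,0,255).astype(np.uint8); cv2.imwrite('pics/z5.png',c)
E
```

```text
[0.54633697 0.27774297 0.31827179] 0.0772445150077344
```

View pics/z5.png

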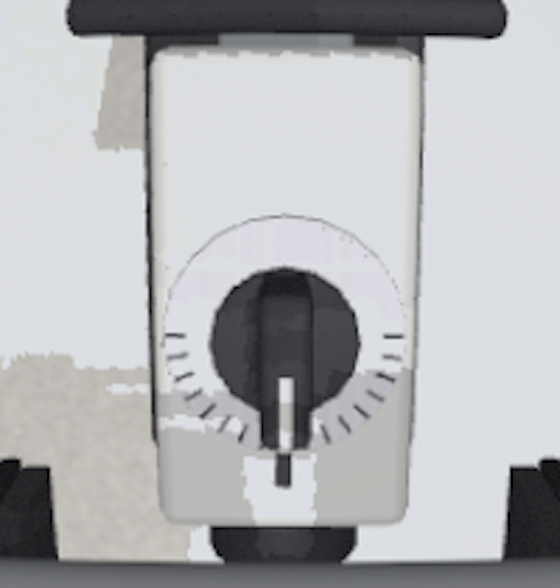

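The pointer line at column 286 is in line with the tab at column 283, within 1–2°. Next stop is the bar.

```bash
python3 -c "
from h import *
to((.529,-.253,.25),48.3)"
```

```text
move [-52.04 -10.4    6.75] [-0.15  0.09 51.21] yaw now 99.51
```

Request:
apply_moves --pt "-3.5 -0.7 0 0 0 3.4 1" --pt "-7 -1.4 0 0 0 6.8 1" --pt "-10.4 -2.1 0.3 0 0 10.2 1" --pt "-13.9 -2.8 0.6 0 0 13.6 1" --pt "-17.4 -3.5 0.9 0 0 17 1"

```text
time: 7.32
position: [0.5395, 0.0991, 0.307]
tool_rot: [0.753, 0.659, -0.002, -0.002]
ft_force: [1.4, 0.4, -0.4]
grip_width: 0.087
```

Request:
apply_moves --pt "-3.5 0.4 0.5 0 0 3.4 1" --pt "-7 0.7 1 0 0 6.8 1" --pt "-10.5 1.1 1.5 0 0 10.2 1" --pt "-14 1.4 2 0 0 13.6 1" --pt "-17.5 1.8 2.5 0 0 17 1"

```text
time: 7.73
position: [0.5343, -0.0766, 0.282]
tool_rot: [0.842, 0.54, -0.001, -0.002]
ft_force: [0.8, -0.6, 0.5]
grip_width: 0.0873
```

```bash
python3 -c "
from h import *
to((.529,-.253,.25),48.3)"
```

```text
move [-16.26   6.9    3.17] [-0.29  0.06 17.04] yaw now 65.34
```

Request:
apply_moves --pt "-3.5 1.5 0.8 0 0 4.3 1" --pt "-7 3 1.6 0 0 8.6 1" --pt "-10.5 4.5 2.4 0 0 12.9 1" --pt "-14 6 3.2 0 0 17 1" --pt "-16.2 6.9 3.2 0 0 17 1"

```text
time: 8.15
position: [0.5296, -0.2541, 0.2483]
tool_rot: [0.913, 0.409, -0.002, -0.003]
ft_force: [0.3, -0.5, -0.2]
grip_width: 0.0873
```

Request:
apply_moves --pt "0 0 0 0 0 0 1" --pt "0 0 0 0 0 0 1" --pt "0 0 0 0 0 0 1"

```text
time: 8.4
position: [0.5307, -0.2502, 0.2507]
tool_rot: [0.912, 0.411, -0.001, -0.002]
ft_force: [0.2, 0.1, -0.5]
grip_width: 0.0873
```

```bash
python3 - <<'E'
from h import *
import pickle
p=robot.camera_params('wrist'); o=robot.get_obs(); im=robot.camera('wrist')[:,:,::-1]; cv2.imwrite('pics/w6.png',im)
pickle.dump((p,o),open('w6.pkl','wb')); print(o['position'])
c=cv2.resize(im[110:380,200:440],None,fx=2.2,fy=2.2,interpolation=cv2.INTER_CUBIC); cv2.imwrite('pics/z6.png',c)
to((.529,-.253,.044),48.3,o)
pr=lambda X:((proj('wrist',X,p)-[200,110])*2.2).round(0)
ex=np.array([np.cos(np.radians(48.3)),np.sin(np.radians(48.3))]);ey=np.array([-ex[1],ex[0]]);m=np.array([.529,-.253])
for s in(-.025,.025): print(pr([*(m+.065*ex+s*ey),.054]),pr([*(m-.05*ex+s*ey),.054]))
E
```

```text
[ 0.5307137  -0.25021463  0.25074901]
move [-0.33  0.15 20.67] [-0.25 -0.01  0.2 ] yaw now 48.5
[326.  93.] [321. 356.]
[205.  93.] [208. 356.]
```

View pics/z6.png

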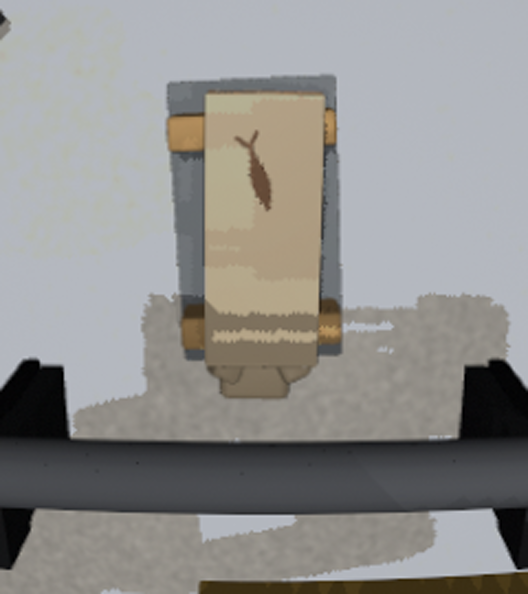

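The bar lies where predicted: corners at (205,94) and (325,95) against (205,93) and (326,93). Its yaw is slightly lower, about 47.6°. I'll descend.

Request:
apply_moves --pt "-0.3 0.2 3 0 0 0.9 1" --pt "-0.3 0.2 7 0 0 0.9 1" --pt "-0.3 0.2 11 0 0 0.9 1" --pt "-0.3 0.2 13 0 0 0.9 1" --pt "-0.3 0.2 13 0 0 0.9 1"

```text
time: 8.87
position: [0.5282, -0.2509, 0.1177]
tool_rot: [0.914, 0.405, -0.003, -0.005]
ft_force: [-0.7, 0.3, -0.4]
grip_width: 0.0871
```

Request:
apply_moves --pt "0 0 0 0 0 0 1" --pt "0 0 0 0 0 0 1"

```text
time: 9.03
position: [0.5325, -0.2547, 0.1239]
tool_rot: [0.915, 0.404, 0.001, 0.001]
ft_force: [0.7, -0.6, 0.4]
grip_width: 0.0872
```

```bash
python3 -c "
from h import *
to((.5285,-.2525,.042),47.6)"
```

```text
move [-0.11 -0.46  8.19] [ 0.15 -0.02  0.09] yaw now 47.69
```

Request:
apply_moves --pt "0 -0.2 1.5 0 0 0 1" --pt "0 -0.2 3 0 0 0 1" --pt "0 -0.2 4 0 0 0 1" --pt "0 -0.2 4 0 0 0 1" --pt "0 -0.2 4 0 0 0 1"

```text
time: 9.45
position: [0.5304, -0.2539, 0.0834]
tool_rot: [0.915, 0.404, 0.0, 0.001]
ft_force: [0.4, -0.0, 0.2]
grip_width: 0.0871
```

```bash
python3 -c "
from h import *
to((.5285,-.2525,.042),47.6)"
```

```text
move [-0.03 -0.24  4.14] [ 0.09 -0.01  0.03] yaw now 47.63
```

Request:
apply_moves --pt "0 -0.2 1.2 0 0 0 1" --pt "0 -0.2 2.4 0 0 0 1" --pt "0 -0.2 3.4 0 0 0 1" --pt "0 -0.2 4 0 0 0 1" --pt "0 -0.2 4 0 0 0 1"

```text
time: 9.87
position: [0.5276, -0.2519, 0.041]
tool_rot: [0.915, 0.404, -0.001, -0.001]
ft_force: [-0.4, 0.3, -0.5]
grip_width: 0.0874
```

Request:
apply_moves --pt "0 0 0 0 0 0 0.7" --pt "0 0 0 0 0 0 0.5" --pt "0 0 0 0 0 0 0.4" --pt "0 0 0 0 0 0 0.4" --pt "0 0 0 0 0 0 0.4" --newtons 30

```text
time: 10.28
position: [0.5285, -0.2525, 0.0428]
tool_rot: [0.915, 0.404, 0.0, 0.0]
ft_force: [-0.1, 0.3, 0.2]
grip_width: 0.0616
```

Request:
apply_moves --pt "0 0 0 0 0 0 0.4" --pt "0 0 0 0 0 0 0.4" --pt "0 0 0 0 0 0 0.4" --pt "0 0 0 0 0 0 0.4" --pt "0 0 0 0 0 0 0.4"

```text
time: 10.7
position: [0.5281, -0.2522, 0.0426]
tool_rot: [0.915, 0.404, -0.0, -0.0]
ft_force: [-0.5, 0.9, 3.0]
grip_width: 0.0499
```

```bash
python3 -c "
from h import *
to((.5285,-.2525,.042),47.6); o=robot.get_obs(); print(o['position'],o['grip_width'],o['ft_force'],o['moment'])"
```

```text
move [0.   0.05 0.06] [-0.02  0.    0.01] yaw now 47.61
[ 0.52812706 -0.25218065  0.04260366] 0.04994869563587331 [-0.48356598  0.90075187  2.99439549] [0.13346622 0.15042912 0.01216278]
```

Gripped at 49.9 mm. I'll lift gently with a firmer grip.

Request:
apply_moves --pt "0 0 0 0 0 0 0.4" --pt "0 0 -0.7 0 0 0 0.4" --pt "0 0 -1.9 0 0 0 0.4" --pt "0 0 -3.3 0 0 0 0.4" --pt "0 0 -4.7 0 0 0 0.4" --newtons 45

```text
time: 11.12
position: [0.5282, -0.2523, 0.0901]
tool_rot: [0.915, 0.404, -0.0, -0.0]
ft_force: [0.3, 1.0, -3.8]
grip_width: 0.0495
```

Request:
apply_moves --pt "0 0 -1.2 0 0 0 0.4" --pt "0 0 -2.4 0 0 0 0.4" --pt "0 0 -3.5 0 0 0 0.4" --pt "0 0 -4.3 0 0 0 0.4" --pt "0 0 -4.6 0 0 0 0.4"

```text
time: 11.53
position: [0.5289, -0.2527, 0.1371]
tool_rot: [0.915, 0.404, 0.001, 0.001]
ft_force: [-0.3, -1.5, -4.2]
grip_width: 0.0498
```

Request:
apply_moves --pt "0 0 0 0 0 0 0.4" --pt "0 0 0 0 0 0 0.4" --pt "0 0 0 0 0 0 0.4" --pt "0 0 0 0 0 0 0.4" --pt "0 0 0 0 0 0 0.4"

```text
time: 11.95
position: [0.528, -0.2521, 0.1347]
tool_rot: [0.915, 0.404, -0.0, -0.001]
ft_force: [0.6, 0.5, -2.8]
grip_width: 0.0499
```

```bash
python3 - <<'E'
from h import *
import pickle
o=robot.get_obs(); print(o['position'],o['grip_width'],o['ft_force'],o['moment'])
p=robot.camera_params('wrist'); cv2.imwrite('pics/w7.png',robot.camera('wrist')[:,:,::-1]); pickle.dump((p,o),open('w7.pkl','wb'))
s=robot.camera('scene')[:,:,::-1]; cv2.imwrite('pics/s7.png',s)
# target: slab_end 40 mm ahead of lens
L=np.array([.5625,.185]); y=99.4; ex=np.array([np.cos(np.radians(y)),np.sin(np.radians(y))])
t=L-.105*ex; print(t); to((*t,.13),y,o); to((*(L-.105*ex-.1*ex),.14),y,o)
E
```

```text
[ 0.52796668 -0.25212463  0.13474895] 0.04988915051158289 [ 0.55563431  0.46272886 -2.82998805] [ 0.00123254 -0.03204816  0.02357848]
[0.57964923 0.08140992]
move [ 28.12 -18.67   0.5 ] [-8.00e-02 -3.00e-02 -5.18e+01] yaw now 47.6
move [ 21.93 -10.81  -0.51] [-8.00e-02 -3.00e-02 -5.18e+01] yaw now 47.6
```

Request:
apply_moves --pt "2.2 -1.1 0 0 0 -5.2 0.4" --pt "4.4 -2.2 -0.1 0 0 -10.4 0.4" --pt "6.6 -3.3 -0.2 0 0 -15.6 0.4" --pt "8.8 -4.4 -0.3 0 0 -20.8 0.4" --pt "11 -5.5 -0.3 0 0 -26 0.4"

```text
time: 12.47
position: [0.5621, -0.133, 0.1384]
tool_rot: [0.799, 0.601, 0.0, 0.0]
ft_force: [-0.0, -0.3, -3.1]
grip_width: 0.0493
```

Request:
apply_moves --pt "2.5 0 0 0 0 -5.2 0.4" --pt "5 0 0 0 0 -10.4 0.4" --pt "7.5 0 0 0 0 -15.6 0.4" --pt "9.8 0 0 0 0 -20.8 0.4" --pt "11.5 0 0 0 0 -25.8 0.4"

```text
time: 12.88
position: [0.5945, -0.0216, 0.1382]
tool_rot: [0.645, 0.764, 0.0, -0.0]
ft_force: [-0.3, 0.1, -2.6]
grip_width: 0.0496
```

Request:
apply_moves --pt "0 0 0 0 0 0 0.4" --pt "0 0 0 0 0 0 0.4" --pt "0 0 0 0 0 0 0.4" --pt "0 0 0 0 0 0 0.4" --pt "0 0 0 0 0 0 0.4"

```text
time: 13.3
position: [0.5941, -0.0247, 0.1384]
tool_rot: [0.647, 0.762, -0.0, -0.0]
ft_force: [-0.1, 0.2, -2.4]
grip_width: 0.0493
```

```bash
python3 - <<'E'
from h import *
import pickle
p=robot.camera_params('wrist'); o=robot.get_obs(); im=robot.camera('wrist')[:,:,::-1]; cv2.imwrite('pics/w8.png',im)
s=robot.camera('scene')[:,:,::-1]; cv2.imwrite('pics/s8.png',s)
c=np.zeros((480,800,3),np.uint8); c[:, :400]=cv2.resize(im[:, :],(400,300)).repeat(1,0)[:0] if 0 else 0
a=cv2.resize(im[60:380,160:480],(400,400),interpolation=cv2.INTER_CUBIC); b=cv2.resize(s[150:310,270:430+0],(400,400),interpolation=cv2.INTER_CUBIC)
b=cv2.resize(s[150:320,350:520],(400,400),interpolation=cv2.INTER_CUBIC)
c[:400,:400]=a; c[:400,400:]=b; cv2.imwrite('pics/z8.png',np.clip(255*(c/255.)**.7,0,255).astype(np.uint8))
pickle.dump((p,o),open('w8.pkl','wb')); print(o['position'],o['grip_width'],o['ft_force'],o['moment'])
to((.5797,.0814,.13),99.4,o)
E
```

```text
[ 0.59412711 -0.02472066  0.13837612] 0.0493057918698888 [-0.0538581   0.22554847 -2.39333631] [-0.01107276 -0.14428592 -0.00459123]
move [10.71  0.29  0.84] [-0.01  0.01 -0.1 ] yaw now 99.3
```

View pics/z8.png

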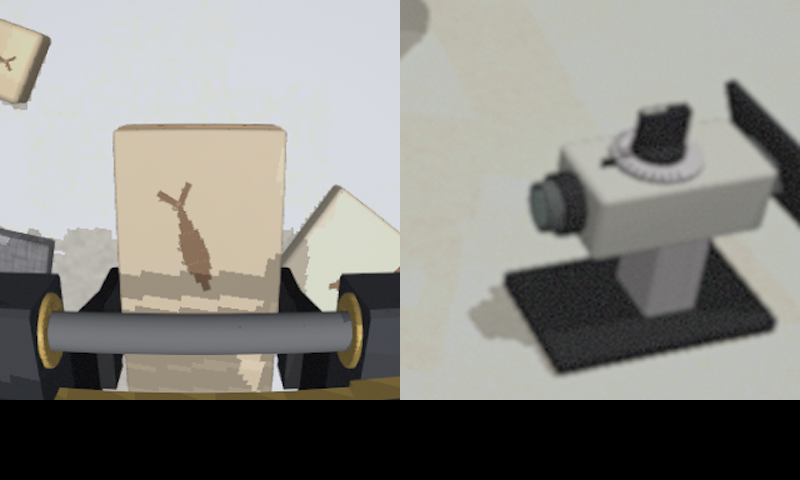

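The bar is held straight, with its sawn end corners at panel (113,128) and (286,128), and the scope is undisturbed. In the scene panel the lens glass centre is near (541,205). I'll check both against prediction.

```bash
python3 - <<'E'
from h import *
import pickle
p,o=pickle.load(open('w8.pkl','rb')); T=R.from_quat(o['tool_rot']); P=o['position']
for dx in (.065,):
  for z in (-.012,.012):
    for s in(-.025,.025): u=proj('wrist',P+T.apply([dx,s,z]),p); print(z,s,((u-[160,60])*1.25).round(1))
# back-project observed corners onto slab-top plane
for uv in [(250.4,162.4),(388.8,162.4)]:
    X=onplane('wrist',uv,P[2]+.012,p); print('corner in tool',T.inv().apply(X-P).round(4))
print('lens in scene panel',((proj('scene',[.5625,.185,.13])-[350,150])/.425+[400,0]).round(1))
print('lens from scene px at plane y~.185:'); 
oo,d=ray('scene',(409.9,237.1)); 
t=(.13-oo[2])/d[2]; print((oo+t*d).round(4))
E
```

```text
-0.012 -0.025 [108.6 126.1]
-0.012 0.025 [284.6 126. ]
0.012 -0.025 [122.3 121.9]
0.012 0.025 [271.7 121.9]
corner in tool [ 0.0644 -0.0237 -0.012 ]
corner in tool [ 0.0645  0.0254 -0.012 ]
lens in scene panel [538.9 208.8]
lens from scene px at plane y~.185:
[0.5578 0.1878 0.13  ]
```

Request:
apply_moves --pt "1 0 0.1 0 0 0 0.4" --pt "2.2 0 0.2 0 0 0 0.4" --pt "3.6 0.1 0.4 0 0 0 0.4" --pt "5 0.1 0.6 0 0 0 0.4" --pt "6 0.1 0.8 0 0 0 0.4"

```text
time: 13.82
position: [0.5846, 0.0382, 0.1301]
tool_rot: [0.646, 0.763, -0.0, -0.001]
ft_force: [-0.2, -0.5, -3.5]
grip_width: 0.0496
```

Request:
apply_moves --pt "1 0 0 0 0 0 0.4" --pt "2.2 0 0 0 0 0 0.4" --pt "3.2 0 0 0 0 0 0.4" --pt "4 0 0 0 0 0 0.4" --pt "4.4 0 0 0 0 0 0.4"

```text
time: 14.23
position: [0.578, 0.0805, 0.1305]
tool_rot: [0.646, 0.763, 0.0, -0.0]
ft_force: [0.1, 0.3, -3.1]
grip_width: 0.0496
```

Request:
apply_moves --pt "0 0 0 0 0 0 0.4" --pt "0 0 0 0 0 0 0.4" --pt "0 0 0 0 0 0 0.4" --pt "0 0 0 0 0 0 0.4" --pt "0 0 0 0 0 0 0.4"

```text
time: 14.65
position: [0.5785, 0.0785, 0.1304]
tool_rot: [0.647, 0.762, 0.0, 0.0]
ft_force: [0.1, -0.1, -2.5]
grip_width: 0.0496
```

```bash
python3 - <<'E'
from h import *
import pickle
p=robot.camera_params('wrist'); o=robot.get_obs(); im=robot.camera('wrist')[:,:,::-1]; cv2.imwrite('pics/w9.png',im)
s=robot.camera('scene')[:,:,::-1]; cv2.imwrite('pics/s9.png',s)
c=np.zeros((450,800,3),np.uint8)
a=cv2.resize(im[20:340,160:480],(400,400),interpolation=cv2.INTER_CUBIC)
b=cv2.resize(s[170:330,330:490],(400,400),interpolation=cv2.INTER_CUBIC)
c[:400,:400]=a; c[:400,400:]=b; cv2.imwrite('pics/z9.png',np.clip(255*(c/255.)**.7,0,255).astype(np.uint8))
pickle.dump((p,o),open('w9.pkl','wb')); print(o['time'],o['position'],o['grip_width'],o['ft_force'],o['moment'],o['joint_velocities'].round(3))
to((.5778,.082,.1305),99.4,o)
T=R.from_quat(o['tool_rot']); E=o['position']+T.apply([.0645,.0009,0]); print('end',E)
print('end in scene panel',(proj('scene',E)-[330,170])*2.5+[400,0],'lens',(proj('scene',[.5615,.1855,.13])-[330,170])*2.5+[400,0])
print('lens in wrist panel',(proj('wrist',[.5615,.1855,.13],p)-[160,20])*1.25)
E
```

```text
14.65 [0.5784807  0.07848624 0.1304311 ] 0.049556055016891545 [ 0.12265642 -0.08601472 -2.46781342] [ 0.02899981 -0.08345309 -0.01923672] [-0.    -0.001  0.003  0.002 -0.001 -0.   ]
move [ 0.36 -0.01 -0.01] [ 0.01  0.01 -0.04] yaw now 99.36
end [0.56887784 0.14227374 0.1304214 ]
end in scene panel [542.06756133 180.38699417] lens [597.93822312 170.97521552]
lens in wrist panel [198.88006161  34.99872579]
```

View pics/z9.png

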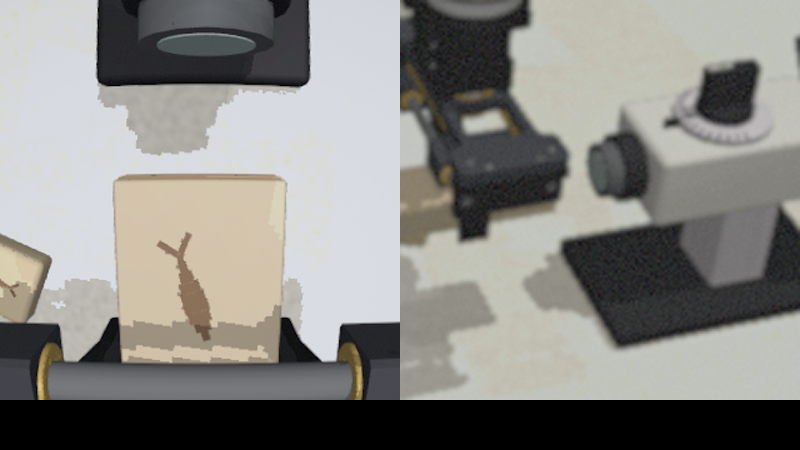

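The wrist panel shows the lens glass centred near (207,43), against a predicted (199,35), and the bar's end midpoint at column 200. That puts the lens about 2–3 mm to the tool's +y. I'll compute the gap from this view.

```bash
python3 - <<'E'
from h import *
import pickle
p,o=pickle.load(open('w9.pkl','rb')); T=R.from_quat(o['tool_rot']); P=o['position']
for uv in [(207,43),(156,44),(257,44)]:
    X=onplane('wrist',np.array(uv)/1.25+[160,20],.13,p); print(X.round(4),'from slab end, tool',(T.inv().apply(X-P)-[.0645,.0009,0]).round(4))
for uv in [(114,181),(286,181)]:
    X=onplane('wrist',np.array(uv)/1.25+[160,20],P[2]+.012,p); print('corner',T.inv().apply(X-P).round(4))
E
```

```text
[0.5644 0.1833 0.13  ] from slab end, tool [0.0412 0.0022 0.0004]
[0.549  0.1807 0.13  ] from slab end, tool [ 0.0411 -0.0133  0.0004]
[0.5795 0.1859 0.13  ] from slab end, tool [0.0413 0.0175 0.0004]
corner [ 0.0636 -0.0235 -0.012 ]
corner [ 0.0636  0.0254 -0.012 ]
```

The gap is 41 mm and the lateral offset 2 mm. I'll trim 2 mm sideways, let it settle, and check.

Request:
apply_moves --pt "0 0.1 0 0 0 0 0.4" --pt "0 0.2 0 0 0 0 0.4" --pt "0 0.2 0 0 0 0 0.4" --pt "0 0.2 0 0 0 0 0.4" --pt "0 0.2 0 0 0 0 0.4"

```text
time: 15.17
position: [0.5803, 0.0794, 0.1304]
tool_rot: [0.647, 0.763, -0.0, -0.0]
ft_force: [-0.1, -0.2, -2.4]
grip_width: 0.0497
```

Request:
apply_moves --pt "0 0 0 0 0 0 0.4" --pt "0 0 0 0 0 0 0.4" --pt "0 0 0 0 0 0 0.4" --pt "0 0 0 0 0 0 0.4" --pt "0 0 0 0 0 0 0.4"

```text
time: 15.58
position: [0.5802, 0.0794, 0.1304]
tool_rot: [0.647, 0.763, -0.0, -0.0]
ft_force: [-0.4, 0.0, -3.4]
grip_width: 0.0494
```

```bash
python3 - <<'E'
from h import *
o=robot.get_obs(); T=R.from_quat(o['tool_rot']); print(o['time'],o['position'],o['grip_width'],o['ft_force'],o['joint_velocities'].round(3))
print('lens from slab end',(T.inv().apply(np.array([.5644,.1833,.13])-o['position'])-[.0645,.0009,0]).round(4), 'tilt', np.degrees(np.arccos(-T.as_matrix()[2,2])).round(2))
if abs(o['joint_velocities']).max()<.03: robot.hand_in(); print('handed in')
E
```

```text
15.5833 [0.58022882 0.07939004 0.13041556] 0.049443273459440815 [-0.42094809  0.02341342 -3.44738034] [ 0.001 -0.001  0.002  0.    -0.001 -0.001]
lens from slab end [0.0406 0.0005 0.0004] tilt 0.0
the job is handed in; nothing more can be done
handed in
```

I turned the knob about 52° clockwise to the index mark, lifted the stone bar off its cradle, and handed in at 15.6 s while holding it in front of the lens. `hand_in` reports no verdict, so the numbers below are my own measurements.

- **Knob:** after I let go, the wrist picture showed the pointer in line with the tab to within 1–2°.
- **Bar position:** the sawn end is 40.6 mm from the lens, 0.5 mm off the axis sideways and 0.4 mm in height.
- **Bar attitude:** the tool was vertical, and its heading was within 1° of my measured lens axis. I inferred that the bar is level from the tool and did not measure the bar itself.
- **Hold:** the gripper was set to 45 N on the 49 mm width, and the arm was still.
- **Other objects:** the path stayed well above the plaque, chip and brush, but I did not measure them again at the end. The wrist force never showed contact with the scope.

Some of the measurements disagreed:
- **Lens position:** estimates differed by up to about 7 mm in x and 5 mm in y between the scene camera, the housing corners and the close wrist view. I used the close wrist view.
- **Bar and housing sizes:** the bar's width first measured 46.5 mm against 50, and the housing's rounded corners read 75 x 141 mm against 80 x 150.

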